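Open the red-capped culture and count it

TASK

Open the red-capped culture tube in the slant rack: draw its loose cap off along the tube, leaving the tube sitting in the rack, and stand the cap mouth down in the empty well of the white cap holder, gently and fully home before you let go. Then count the culture on the tally counter: swing its lever right to the stop without forcing it and let it spring back. Leave the other tubes, the parked cap and the things lying about where they are.

Things in the scene. Friction and masses are not known exactly. Their poses are not given: they have to be found in the camera images.
- cap: Loose push-on cap of red anodised aluminium: a plain cup 45 mm in diameter, 60 mm long, inside 41 mm across and 56 mm deep, 30 to 55 g. Origin: centre of its open mouth; z runs along its axis to the closed end, 60 mm on. At the start it sits on the tube named 'tube', closed end on the tube's rim, 1.5 mm slack all round, held by nothing but its weight.
- tube: Glass culture tube to be opened, 38 mm in diameter, 200 mm long, 0.16 to 0.25 kg, loose in the rack. Origin: centre of its round foot; z runs along its axis to the mouth. It leans 35 degrees from vertical, mouth towards the robot's left (+y); its mouth is about 0.20 m above the bench. It takes any of the three places of the rack.
- tube_mouth (a point): Centre of the tube's mouth, 200 mm along its z axis; hidden inside the cap at the start (the cap's closed end is 4 mm beyond it).
- rack: Fixed steel slant rack, 190 mm wide (its y, roughly the robot's fore-and-aft) and 190 mm deep (its x), three places in a row along its y, 60 mm apart. Origin: centre of its underside; the tubes lean to its -x. Guide plates with 41 mm square holes cross the tubes; the top one is 96 mm along the tubes from their feet, so the upper 100 mm of each tube stands free.
- tube_blue: Neighbour tube of the same size with a blue cap of the same size pushed on tight (one body). Same origin and axes as tube. To be left alone.
- tube_green: Neighbour tube of the same size with a green cap of the same size pushed on tight (one body). Same origin and axes as tube. To be left alone.
- holder: Fixed cap holder: steel foot plate 85 x 178 x 3 mm with two white round wells in a row along its y, 90 mm between centres, each 53 mm across at the mouth, its rim 22 mm and its floor 6 mm above the bench. Origin: centre of its underside.
- free_well (a point): Centre of the floor of the empty well (the holder's -y well), 6 mm above the bench; z up. The cap's mouth comes to rest here.
- parked_cap: Yellow cap, 45 mm in diameter and 60 mm long, standing in the holder's other well. Origin: centre of its underside. To be left alone.
- counter: Fixed bench tally counter: foot plate 125 x 100 mm, grey case with digit wheels 78 mm long (x), 56 mm wide, 70 mm high, centred 16 mm to -y of the origin; lever beside it on the +y side. Origin: centre of its underside; x is the direction in which the lever is swung, away from the robot.
- tally_lever (a joint): Swing of the lever, rad: 0 at rest, leaning 0.42 rad towards the counter's -x; grows as it is pushed to +x; hard stop at 0.84, leaning 0.42 rad to +x. Spring returned: about 1.2 N at the knob at rest, 3 N at the stop; beyond that the force rises steeply.
- tally_knob (a point): Centre of the black ball knob, 24 mm in diameter, at the end of the lever (steel rod 9 mm thick), 100 mm from the hinge; 136 mm above the bench at rest, 145 mm half way.
- tally_hinge (a point): Point on the lever's hinge axis in the plane in which the knob swings, 45 mm above the bench. The hinge axis is the counter's y.
- jar: Bystander: clear specimen jar with orange lid, 64 mm across, 70 mm high. Origin: centre of its underside.
- dishes: Bystander: stack of three culture dishes, 92 mm across, 48 mm high. Origin: centre of its underside.
- scanner: Bystander: white and blue hand scanner lying down, about 225 mm long (x), 66 mm wide, 47 mm high. Origin: under its middle.
- pen: Bystander: marker pen lying along its x, 135 mm long, 17 mm thick. Origin: under its middle.
- tip_box: Bystander: blue pipette-tip box, 120 x 85 x 62 mm. Origin: centre of its underside.
Mind the look-alikes: they are no part of the job. Leave any blue or purple look-alike of the counter alone.

How it is judged:
On the way, in this order (a step that is already met when the one before it is completed fails the run):
1. the cap is off the tube, held by the fingers, and the tube is still in its place (z of cap in the frame of tube above 0.205 m and contact force between the fingers and cap above 0.5 N and distance of tube from where it was at the start of the episode below 0.02 m), for 0.1 s.
2. the cap is home in the empty well, mouth down, while the fingers still hold it (horizontal distance between cap and free_well below 0.008 m and z of cap in the frame of free_well between -0.003 and 0.003 m and angle between cap's own z axis and vertical below 0.1 rad and contact force between the fingers and cap above 0.5 N), for 0.1 s.
3. the tally lever is at its stop (value of joint tally_lever above 0.8 rad), for 0.05 s.
At the end, for the whole second after the job is handed in: The red cap stands mouth down in the empty well, within 8 mm of its centre, mouth within 3 mm of the floor, upright within 0.1 rad and at rest; the three tubes and the parked cap are within 20 mm of where they were; the tally lever is back within 0.05 rad of rest (horizontal distance between cap and free_well below 0.008 m and z of cap in the frame of free_well between -0.003 and 0.003 m and angle between cap's own z axis and vertical below 0.1 rad and linear speed of cap below 0.01 m/s and value of joint tally_lever below 0.05 rad and distance of each of tube, tube_blue, tube_green, parked_cap from where it was at the start of the episode below 0.02 m); the robot touches nothing.
It fails at once if the opened tube is pulled from its place (20 mm) (distance of tube from where it was at the start of the episode above 0.02 m).
It fails at once if a neighbour tube or the parked cap is moved more than 20 mm (distance of any of tube_blue, tube_green, parked_cap from where it was at the start of the episode above 0.02 m).
It fails at once if the jar, dishes, scanner, pen or tip box is moved more than 30 mm (distance of any of jar, dishes, scanner, pen, tip_box from where it was at the start of the episode above 0.03 m).
It fails at once if the cap is pressed into or against the holder with more than 35 N (contact force between cap and holder above 35 N).
It fails at once if the tally counter or its lever is pushed with more than 35 N (contact force between the fingers and counter above 35 N).
It also fails if it takes over 67 s, if anything falls off the work surface, if the arm or the gripper's body presses on something with over 40 N, if the wrist force passes 120 N, or if a joint passes its speed limit or range.

ROBOT

A 6-joint arm with a two-finger parallel gripper is mounted at the origin on the work surface. World frame = base frame: x ahead of the robot, y to its left, z up, the work surface at z = 0. Lengths are in m, angles in rad, forces in N, time in s.
With the tool pointing down it reaches from about 0.3 to 0.875 m from the base axis. Payload 4.2 kg.
Tool frame: the origin (TCP) lies on the mounting face of the last link; the fingertips stand 173 mm ahead of it and the grasp point (between the pads) lies 155 mm ahead of it; z points along the fingers, y is the line along which they close (so a half turn about z gives the same grasp; the last joint's range is limited). The gripper opens to 85 mm and grips with 20 to 120 N. Pads are 22 mm wide; open, the fingers measure 114 mm over their backs; the gripper's body (76 mm by 85 mm) begins 54 mm behind the grasp point. The pads swing forward as they close: fully open they stand 13 mm farther back than shut.
Start: joints at [-1.147, 0.32, 1.565, -0, 1.257, -0.02], TCP at [0.247, -0.519, 0.405] pointing down, gripper open.
Joint ranges: [-3.11, 3.11], [-0.84, 2.01], [0.21, 2.61], [-1.34, 4.49], [0.05, 2.63], [-2.56, 2.56]. Speed limits (rad/s): [2.57, 2.57, 3.14, 3.14, 3.14, 3.14].

INTERFACE

Orientations are given as a unit quaternion [w, x, y, z].
In Python, from rig import manip gives the robot as it stands. The module is installed in compiled form; this text tells all that it offers.
- The arm moves only by the tool move_arm, never from a script. Its argument "deltas" is a list of rows, each an object with "dp": the shift along the tool's x, y, z in mm, a list of three; "rot": the turn, a rotation vector about the tool's x, y, z in rad, a list of three; "hand": the closure, from -1 (fully open) to 1 (shut), so that 0 is half open. A call has 1 to 8 rows; each row shifts and turns the commanded pose from where the row before left it, along the tool's axes as they then stand; what a row does not reach is not made up. A row lasts 1/12 s, in which the tool goes at most 41.7 mm and 7.16 degrees, less where a joint would pass 70% of its speed; a pose out of reach is approached as far as the arm can. A call with a gripper value outside its range is refused whole. The fingers move at their own pace and stop on an object; "squeeze" is the grip in N (left out, the last holds). Time passes only in rows, so rows that do not move let the fingers close. It gives the time, the measured TCP pose, the force, the opening and the grip force at its end, in the units of the state.
- manip.get_state(): the state, without advancing time (a new reading comes with each control period).
- manip.snapshot(name): name is "side" or "top"; returns the picture (384x512x3 uint8, red, green, blue); there is no depth.
- manip.camera_params(name): a dict with "fx", "fy", "cx", "cy" (pixels), "k1" (the pictures are not rectified: a ray, as slopes to the right and down, at radius r is drawn at 1 + k1 r^2 times it, then the intrinsics apply), "rvec" (rotation vector, rad) and "tvec" (3), from world to camera coordinates, as OpenCV has them. Camera axes: x right, y down, z forward; pixel columns grow to the right and rows downward; lengths in m; the calibration is good to about 2 mm. A picture is of the moment at which its call begins. camera_params takes no time and is no camera call.
- manip.sign_off(): hands the job in; it is judged then, once.
The state is a dict: "time_s": time; "joint_positions": joint angles; "qd": joint speeds; "tau": joint torques, N m; "eef_pos": TCP position; "ee_rot": TCP orientation; "wrist_force": force on the tool from outside, world axes, zero at the start; "torque": the same for the moment, N m; "gripper_width": finger opening in m; "finger_force": force on a finger pad.
Only numpy, scipy, OpenCV 4.12 (cv2) and the standard library are available. Lean on these libraries where they do the work, as an engineer would, in place of code of your own. Each camera call takes 0.05 s, during which the arm holds its last target. There are 200 camera calls.

## Working session

There is one attempt and no reset: what is moved stays moved. The work goes in short steps, Python scripts to look and compute and a tool call to move; the robot and the scene stay as the last step left them, time stands still between calls to the robot, and variables do not carry over. Pictures are saved under pics/ and viewed, at most 10 in all, crops included, and the job is handed in when it is done.

Besides the shell and the picture viewer there is one more tool, called after "Call:" by a JSON object that holds its "method" and its "body", one argument or row to a line. move_arm: Moves the arm, as the interface text tells. Its arguments: {"type":"object","properties":{"deltas":{"type":"array","items":{"type":"object","properties":{"dp":{"type":"array","items":{"type":"number"}},"rot":{"type":"array","items":{"type":"number"}},"hand":{"type":"number"}}}},"squeeze":{"type":"number"}},"required":["deltas"]}

```bash
mkdir -p pics
python3 - <<'E'
from rig import manip
import cv2
for n in("side","top"):
    p=manip.camera_params(n);print(n,p)
    cv2.imwrite(f"pics/{n}0.png",cv2.cvtColor(manip.snapshot(n),cv2.COLOR_RGB2BGR))
print(manip.get_state())
E
```

```text
side {'fx': 438.27292370895935, 'fy': 438.27292370895935, 'cx': 253.73244676210638, 'cy': 194.21584296853982, 'k1': -0.05523926102814631, 'rvec': array([ 1.99728724,  0.96736304, -0.50141462]), 'tvec': array([-0.30092274, -0.11554938,  1.70377083])}
top {'fx': 419.75505265224245, 'fy': 419.75505265224245, 'cx': 251.18358394645998, 'cy': 189.96459896573646, 'k1': 0.028971415174164326, 'rvec': array([ 1.97887874, -2.23999689,  0.23231182]), 'tvec': array([0.03702887, 0.50897315, 1.29104992])}
{'time_s': 0.1, 'joint_positions': array([-1.14697973e+00,  3.20217178e-01,  1.56557155e+00,  2.04525222e-05,
        1.25739059e+00, -2.00363819e-02]), 'qd': array([ 8.49382075e-04, -2.55316933e-03, -1.21924190e-03,  1.05738735e-03,
        3.29919778e-04, -2.98723273e-05]), 'tau': array([-3.20089930e-04, -4.16410804e+01, -2.34704411e+01,  1.37790112e-04,
        4.90270046e-03, -2.09346217e-05]), 'eef_pos': array([ 0.24683781, -0.51914951,  0.40396668]), 'ee_rot': array([-7.79168814e-04,  9.75475610e-01,  2.20106122e-01, -1.49551901e-04]), 'wrist_force': array([-0.23426099, -0.11900312,  0.17151562]), 'torque': array([-0.01442995, -0.03697298, -0.01733432]), 'finger_force': 0.0, 'gripper_width': 0.0852896375502569}
```

View pics/side0.png

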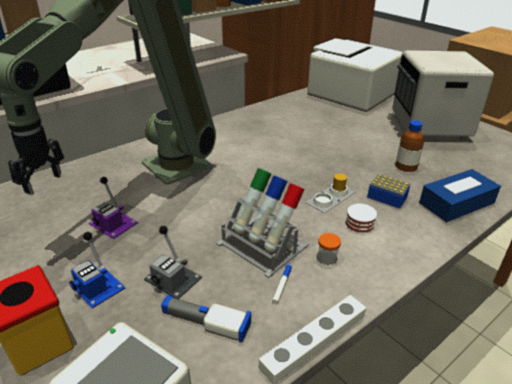

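View pics/top0.png

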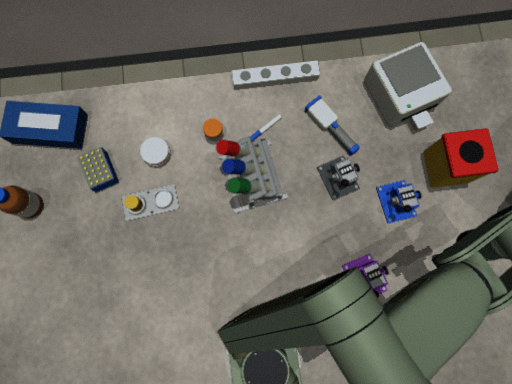

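The side view shows the red cap at about (291,196), with blue at (276,187) and green at (260,180). The free well is at (322,200), yellow at (340,183) and the grey counter's knob at (163,230). In the top view, red is at (227,148), the free well at (164,200) and the grey counter at (340,177).

Possible look-alikes are the red bin lid (top 470,150), the orange jar lid (213,128), the blue counter (400,200), the purple counter (365,275) and the sockets of the power strip. By the description, I choose the red cap in the rack, the white well without yellow, and the grey counter. I'll check these in a close crop.

Run:
```python
import cv2,numpy as np
s=cv2.imread("pics/side0.png");t=cv2.imread("pics/top0.png")
def c(im,x,y,w=100,h=75,k=4):
    return cv2.resize(im[y:y+h,x:x+w],None,fx=k,fy=k,interpolation=cv2.INTER_CUBIC)
im=np.vstack([np.hstack([c(s,250,165),c(s,135,220)]),np.hstack([c(t,195,130),c(t,300,140)])])
cv2.imwrite("pics/crop.png",im)
```

```text
(no output)
```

View pics/crop.png

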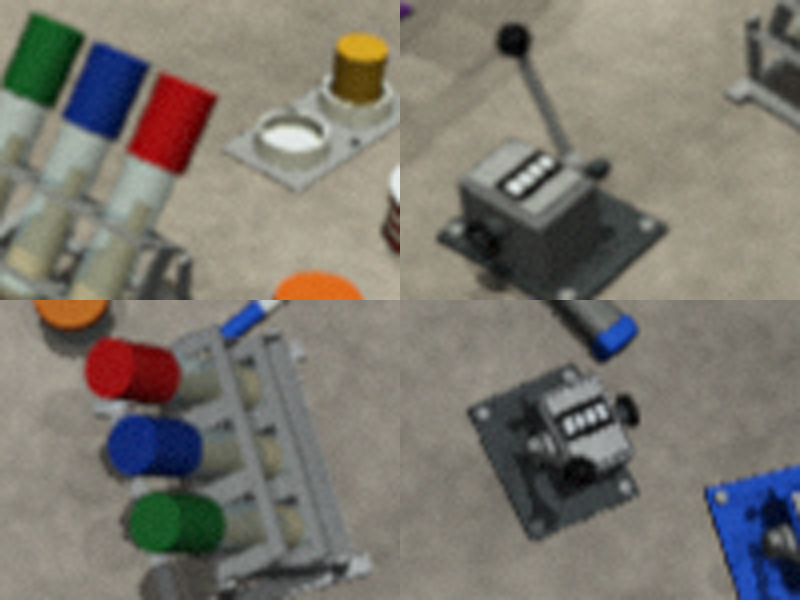

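The crops confirm the choice: red cap at top (221.8,147.5) closed end, empty white well at side (322.8,199.5), and the grey counter's black knob at side (163.5,230) and top (344.8,182.8).

```bash
cat > h.py <<'E'
import cv2,numpy as np
from rig import manip
from scipy.optimize import least_squares,minimize
C={n:manip.camera_params(n) for n in("side","top")}
def proj(n,P):
    c=C[n];K=np.array([[c['fx'],0,c['cx']],[0,c['fy'],c['cy']],[0,0,1]])
    return cv2.projectPoints(np.asarray(P,float).reshape(-1,1,3),c['rvec'],c['tvec'],K,np.array([c['k1'],0,0,0,0]))[0][:,0]
def tri(s,t):
    f=lambda p:np.r_[proj("side",p)[0]-s,proj("top",p)[0]-t]
    r=least_squares(f,[.5,0,.1]);return r.x,np.abs(r.fun).max()
def onplane(n,uv,z):
    return np.r_[least_squares(lambda p:proj(n,[p[0],p[1],z])[0]-uv,[.5,0]).x,z]
def cyl(m,ax,r=.0225,L=.06):
    ax=np.array(ax)/np.linalg.norm(ax);u=np.cross(ax,[1,0,.1]);u/=np.linalg.norm(u);v=np.cross(ax,u)
    a=np.linspace(0,2*np.pi,40)[:,None];c=r*(np.cos(a)*u+np.sin(a)*v)
    return np.vstack([m+c,m+c+L*ax])
def blob(im,near,f):
    hsv=cv2.cvtColor(im,cv2.COLOR_BGR2HSV).astype(int);m=f(hsv[...,0],hsv[...,1],hsv[...,2]).astype(np.uint8)
    k,l,st,ce=cv2.connectedComponentsWithStats(m)
    i=l[int(near[1]),int(near[0])];return (l==i).astype(np.uint8),st[i,4],ce[i]
def sil(n,P,S=8):
    q=cv2.convexHull(proj(n,P).astype(np.float32))[:,0]
    im=np.zeros((384*S//2,512*S//2),np.uint8);cv2.fillConvexPoly(im,np.round((q+.5)*S/2-.5).astype(int),255)
    return cv2.resize(im,(512,384),interpolation=cv2.INTER_AREA)/255.
def fitcaps(masks,p0,tilt=np.radians(35)):
    # p: mouth xyz, yaw of lean direction
    def pts(p):return cyl(p[:3],[np.sin(tilt)*np.cos(p[3]),np.sin(tilt)*np.sin(p[3]),np.cos(tilt)])
    f=lambda p:sum(np.abs(sil(n,pts(p))-m).sum() for n,m in masks.items())
    r=minimize(f,p0,method="Nelder-Mead",options=dict(initial_simplex=np.vstack([p0]+[np.array(p0)+d for d in np.diag([.01,.01,.01,.2])]),xatol=1e-4,maxiter=300))
    return r.x,r.fun
E
cat > m.py <<'E'
from h import *
s=cv2.imread("pics/side0.png");t=cv2.imread("pics/top0.png")
F=dict(red=lambda h,S,v:((h<8)|(h>170))&(S>130)&(v>50),blue=lambda h,S,v:(h>105)&(h<130)&(S>130)&(v>40),green=lambda h,S,v:(h>45)&(h<85)&(S>120)&(v>30))
for n,a,b in(("red",(291,196),(227,148)),("blue",(276,187),(233,167)),("green",(260,180),(238,186))):
    ms,A,ca=blob(s,a,F[n]);mt,B,cb=blob(t,b,F[n])
    x,e=tri(ca,cb);p0=np.r_[x-[0,.017,.025],1.57]
    p,f=fitcaps(dict(side=ms,top=mt),p0);print(n,A,B,x.round(4),e.round(2),p.round(4),round(f,1))
print("knob",tri((163.5,230),(344.75,182.75)))
print("plate",[onplane("top",(300+(u-400)/4,140+(v-300)/4),.004).round(4) for u,v in((472,410),(573,365),(635,490),(537,540))])
print("well rim",tri((322.75,199.3),(164,199.5)))
print("yellow top",tri((250+361/4,165+47/4),(132,203)))
E
python3 m.py
```

```text
red 329 304 [0.6191 0.0299 0.1793] 0.27 [0.6209 0.0138 0.154  1.7103] 84.6
blue 282 293 [0.5597 0.02   0.1791] 0.3 [0.5623 0.0028 0.156  1.8173] 113.8
green 258 288 [0.5003 0.0106 0.1793] 0.24 [ 0.5053 -0.008   0.1563  1.8571] 127.7
knob (array([ 0.48016232, -0.30558504,  0.13465899]), np.float64(0.3767137949298558))
plate [array([ 0.5691, -0.2593,  0.004 ]), array([ 0.5974, -0.3497,  0.004 ]), array([ 0.4844, -0.3825,  0.004 ]), array([ 0.4527, -0.2951,  0.004 ])]
well rim (array([0.52479723, 0.2645173 , 0.01017273]), np.float64(0.9690719276449045))
yellow top (array([0.51478244, 0.35547016, 0.06096667]), np.float64(0.8633290022912661))
```

Run:
```python
import cv2,numpy as np
s=cv2.imread("pics/side0.png");t=cv2.imread("pics/top0.png")
a=cv2.resize(t[180:220,115:190],None,fx=8,fy=8,interpolation=cv2.INTER_CUBIC)
b=cv2.resize(s[170:205,300:375],None,fx=8,fy=8,interpolation=cv2.INTER_CUBIC)
cv2.imwrite("pics/crop2.png",np.vstack([a,b]))
```

```text
(no output)
```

View pics/crop2.png

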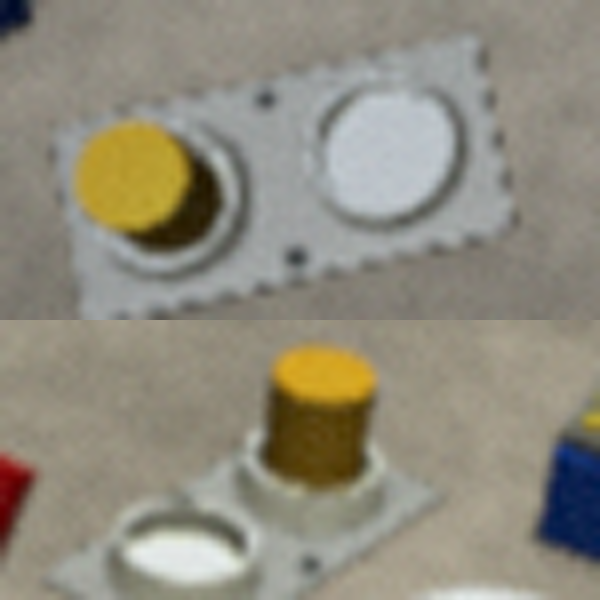

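The crop shows the holder in the top view with bolts at about (149.6,201.8) midpoint. The yellow top is at (131.1,201.7) and the empty well's ring at about (163.3,198.3).

Run:
```python
from h import *
T=lambda u,v:(115+(u+.5)/8-.5,180+(v+.5)/8-.5)
S=lambda u,v:(300+(u+.5)/8-.5,170+(v-320+.5)/8-.5)
c=onplane("top",T(280,177.5),.003);tl,tr=[onplane("top",T(*q),.003) for q in((52,132),(475,37))]
br=onplane("top",T(520,222),.003)
d=(tl-tr)/np.linalg.norm(tl-tr);print("centre",c,(tl+br)/2,"edge",np.linalg.norm(tl-tr),d)
y,e=tri(S(325,375),T(132,177));print("yellow",y,e)
print("well from centre",c-.045*d,"from yellow",y-.09*d)
for r in((390,152),(388,152)):print("rim top",onplane("top",T(*r),.02))
print("rim side",onplane("side",S(187,541),.022), "rim tri",tri(S(187,541),T(390,152)))
# overlay check: rim circles & plate projected
w=(c-.045*d)[:2]
for n in("side","top"):
    a=np.linspace(0,6.28,5)[:4]
    q=proj(n,[[w[0]+.0265*np.cos(k),w[1]+.0265*np.sin(k),.022] for k in np.linspace(0,6.28,60)])
    print(n,"rim inner extents",q.min(0),q.max(0))
```

```text
centre [0.52262887 0.31133783 0.003     ] [0.52260187 0.30903443 0.003     ] edge 0.17803185623458395 [-0.1045412   0.99452056  0.        ]
yellow [0.51719948 0.355625   0.06419989] 0.144358821429023
well from centre [0.52733322 0.26658441 0.003     ] from yellow [0.52660819 0.26611815 0.06419989]
rim top [0.52399115 0.26215322 0.02      ]
rim top [0.52409247 0.26296393 0.02      ]
rim side [0.52862215 0.26462137 0.022     ] rim tri (array([0.52568763, 0.26415008, 0.01982154]), np.float64(0.7793699454543912))
side rim inner extents [315.25150049 192.4217152 ] [330.90555813 201.334762  ]
top rim inner extents [153.61878896 189.69176938] [169.86000933 205.59934142]
```

```bash
cat > plan.py <<'E'
import numpy as np,json
from scipy.spatial.transform import Rotation as R
from rig import manip
def st():
    s=manip.get_state();q=np.array(s['ee_rot']);return s,np.array(s['eef_pos']),R.from_quat(np.r_[q[1:],q[0]])
yaw=1.73;th=np.radians(35)
l=np.array([np.cos(yaw),np.sin(yaw),0]);Z=np.array([0,0,1.])
a=np.sin(th)*l+np.cos(th)*Z;e=np.cos(th)*l-np.sin(th)*Z
def frame(z,y):return R.from_matrix(np.c_[np.cross(y,z),y,z])
M=np.array([.6215,.0133,.1544])
W=np.array([.527,.2655,.006])
def plan(p,q,tp,tq,n):
    rv=(q.inv()*tq).as_rotvec()/n;step=(np.array(tp)-p)/n
    for i in range(n):
        d=np.round(q.inv().apply(step)*1000,1) ;r=np.round(rv,3)
        print(d.tolist(),r.tolist(),"|d|%.0f"%np.linalg.norm(d));q=q*R.from_rotvec(rv)
    print("tot deg/row %.1f"%np.degrees(np.linalg.norm(rv)))
E
python3 - <<'E'
from plan import *
s,p,q=st();j=s['joint_positions']
W0=R.from_euler('z',j[0])*R.from_euler('y',j[1]+j[2])*R.from_euler('z',j[3])*R.from_euler('y',j[4])*R.from_euler('z',j[5])
print(W0.as_matrix().round(2));print(q.as_matrix().round(2))
off=W0.inv()*q;print("off",off.as_rotvec().round(3))
for sg in(1,-1):
  for phi in(1.7,1.9,2.1):
    tq=frame(-a,sg*e);tp=M+.197*a;j1=np.arctan2(tp[1],tp[0])
    w=(R.from_euler('z',j1)*R.from_euler('y',phi)).inv()*tq*off.inv()
    print(sg,phi,j1.round(2),w.as_euler('ZYZ').round(2))
  pr=M+.25*a+np.array([0,0,0.]);print("rel rot",(q.inv()*tq).as_rotvec().round(2))
E
```

```text
[[-0.43  0.9  -0.  ]
 [ 0.9   0.43  0.  ]
 [ 0.    0.   -1.  ]]
[[ 0.9   0.43 -0.  ]
 [ 0.43 -0.9   0.  ]
 [ 0.   -0.   -1.  ]]
off [-0.    -0.     1.571]
1 1.7 0.2 [-0.61  1.49 -1.46]
1 1.9 0.2 [-0.63  1.33 -1.34]
1 2.1 0.2 [-0.67  1.17 -1.21]
rel rot [ 0.12 -0.86 -2.73]
-1 1.7 0.2 [-0.61  1.49  1.68]
-1 1.9 0.2 [-0.63  1.33  1.8 ]
-1 2.1 0.2 [-0.67  1.17  1.93]
rel rot [-0.61 -0.09  0.28]
```

Run:
```python
from plan import *
from scipy.spatial.transform import Slerp
s,p,q=st();tq=frame(-a,-e);h=Slerp([0,1],R.concatenate([q,tq]))(.5)
v=[.42,-.15,.48]
plan(p,q,v,h,12);plan(np.array(v),h,M+.30*a,tq,12)
```

```text
[26.2, -21.6, -6.3] [-0.025, -0.004, 0.011] |d|35
[26.0, -21.7, -6.9] [-0.025, -0.004, 0.011] |d|35
[25.7, -21.8, -7.6] [-0.025, -0.004, 0.011] |d|35
[25.4, -21.9, -8.2] [-0.025, -0.004, 0.011] |d|35
[25.1, -22.0, -8.9] [-0.025, -0.004, 0.011] |d|35
[24.8, -22.1, -9.5] [-0.025, -0.004, 0.011] |d|35
[24.6, -22.1, -10.2] [-0.025, -0.004, 0.011] |d|35
[24.3, -22.1, -10.8] [-0.025, -0.004, 0.011] |d|35
[24.0, -22.1, -11.5] [-0.025, -0.004, 0.011] |d|35
[23.7, -22.1, -12.1] [-0.025, -0.004, 0.011] |d|35
[23.4, -22.0, -12.8] [-0.025, -0.004, 0.011] |d|35
[23.1, -22.0, -13.4] [-0.025, -0.004, 0.011] |d|35
tot deg/row 1.6
[22.3, -23.0, -0.8] [-0.025, -0.004, 0.011] |d|32
[22.0, -23.3, -1.4] [-0.025, -0.004, 0.011] |d|32
[21.7, -23.5, -2.1] [-0.025, -0.004, 0.011] |d|32
[21.4, -23.6, -2.8] [-0.025, -0.004, 0.011] |d|32
[21.1, -23.8, -3.5] [-0.025, -0.004, 0.011] |d|32
[20.9, -24.0, -4.1] [-0.025, -0.004, 0.011] |d|32
[20.6, -24.1, -4.8] [-0.025, -0.004, 0.011] |d|32
[20.3, -24.2, -5.5] [-0.025, -0.004, 0.011] |d|32
[20.0, -24.3, -6.2] [-0.025, -0.004, 0.011] |d|32
[19.7, -24.3, -6.9] [-0.025, -0.004, 0.011] |d|32
[19.4, -24.4, -7.6] [-0.025, -0.004, 0.011] |d|32
[19.0, -24.4, -8.3] [-0.025, -0.004, 0.011] |d|32
tot deg/row 1.6
```

Call:
{"method": "move_arm", "body": {
  "deltas": [
    {"dp":[26,-22,-6],"rot":[-0.025,-0.004,0.011],"hand":-1},
    {"dp":[26,-22,-7],"rot":[-0.025,-0.004,0.011],"hand":-1},
    {"dp":[26,-22,-8],"rot":[-0.025,-0.004,0.011],"hand":-1},
    {"dp":[25,-22,-8],"rot":[-0.025,-0.004,0.011],"hand":-1},
    {"dp":[25,-22,-9],"rot":[-0.025,-0.004,0.011],"hand":-1},
    {"dp":[25,-22,-10],"rot":[-0.025,-0.004,0.011],"hand":-1},
    {"dp":[25,-22,-10],"rot":[-0.025,-0.004,0.011],"hand":-1},
    {"dp":[24,-22,-11],"rot":[-0.025,-0.004,0.011],"hand":-1}
  ]
}}

```text
time_s: 0.77
eef_pos: [0.3617, -0.2707, 0.4556]
ee_rot: [0.101, 0.979, 0.175, 0.006]
wrist_force: [1.1, -0.1, 0.5]
gripper_width: 0.0853
finger_force: 0.0
```

Call:
{"method": "move_arm", "body": {
  "deltas": [
    {"dp":[24,-22,-12],"rot":[-0.025,-0.004,0.011],"hand":-1},
    {"dp":[24,-22,-12],"rot":[-0.025,-0.004,0.011],"hand":-1},
    {"dp":[23,-22,-13],"rot":[-0.025,-0.004,0.011],"hand":-1},
    {"dp":[23,-22,-13],"rot":[-0.025,-0.004,0.011],"hand":-1},
    {"dp":[22,-23,-1],"rot":[-0.025,-0.004,0.011],"hand":-1},
    {"dp":[22,-23,-1],"rot":[-0.025,-0.004,0.011],"hand":-1},
    {"dp":[22,-23,-2],"rot":[-0.025,-0.004,0.011],"hand":-1},
    {"dp":[21,-24,-3],"rot":[-0.025,-0.004,0.011],"hand":-1}
  ]
}}

```text
time_s: 1.43
eef_pos: [0.4763, -0.0367, 0.4535]
ee_rot: [0.201, 0.971, 0.129, 0.013]
wrist_force: [0.9, -0.6, -0.5]
gripper_width: 0.0855
finger_force: 0.0
```

Call:
{"method": "move_arm", "body": {
  "deltas": [
    {"dp":[21,-24,-3],"rot":[-0.025,-0.004,0.011],"hand":-1},
    {"dp":[21,-24,-4],"rot":[-0.025,-0.004,0.011],"hand":-1},
    {"dp":[21,-24,-5],"rot":[-0.025,-0.004,0.011],"hand":-1},
    {"dp":[20,-24,-5],"rot":[-0.025,-0.004,0.011],"hand":-1},
    {"dp":[20,-24,-6],"rot":[-0.025,-0.004,0.011],"hand":-1},
    {"dp":[20,-24,-7],"rot":[-0.025,-0.004,0.011],"hand":-1},
    {"dp":[19,-24,-8],"rot":[-0.025,-0.004,0.011],"hand":-1},
    {"dp":[19,-24,-8],"rot":[-0.025,-0.004,0.011],"hand":-1}
  ]
}}

```text
time_s: 2.1
eef_pos: [0.5908, 0.1848, 0.399]
ee_rot: [0.298, 0.951, 0.082, 0.019]
wrist_force: [0.4, 0.1, -0.2]
gripper_width: 0.0859
finger_force: 0.0
```

Run:
```python
from plan import *
import cv2
s,p,q=st();print(s['time_s'],p,s['joint_positions'].round(2))
tq=frame(-a,-e);print("err",q.inv().apply(M+.30*a-p)*1000,(q.inv()*tq).as_rotvec())
I={n:cv2.cvtColor(manip.snapshot(n),cv2.COLOR_RGB2BGR) for n in("side","top")}
for n in I:cv2.imwrite(f"pics/{n}1.png",I[n])
c=lambda im,x,y:cv2.resize(im[y:y+150,x:x+100],None,fx=4,fy=4,interpolation=cv2.INTER_CUBIC)
cv2.imwrite("pics/c3.png",np.hstack([c(I["side"],240,110),c(I["top"],160,80)]))
```

```text
2.1 [0.59078669 0.18484204 0.39902326] [ 0.41  0.44  1.46 -0.59  1.45  1.95]
err [3.09716006 2.46588329 0.29550057] [-0.00373791  0.00641305  0.01425584]
```

View pics/c3.png

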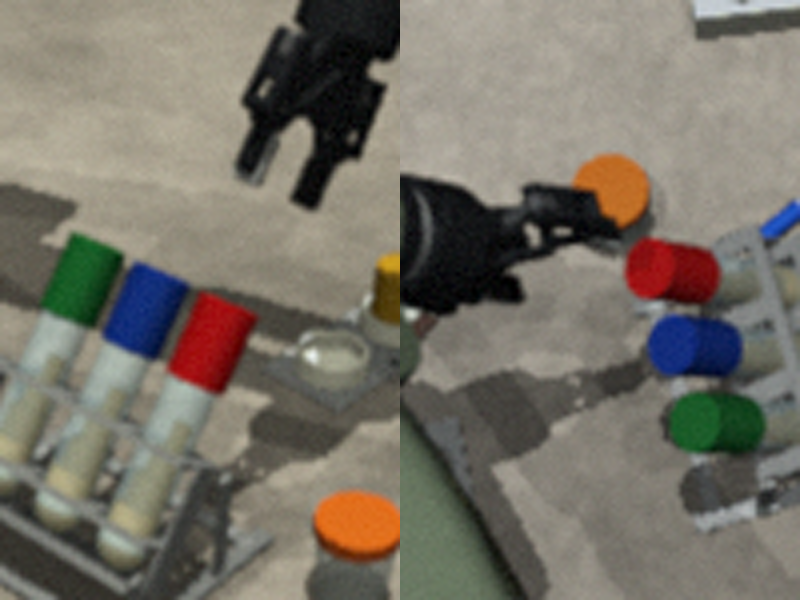

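The gripper sits over the red cap, in line with its axis. The finger tips are at about (304,155) and (317,161) in the side view. I'll check them against the projection.

Run:
```python
from plan import *
from h import *
s,p,q=st()
for L in(.160,.173):
  print(L,[ (proj(n,p+q.apply([[0,y,L] for y in(-.05,.05)]))-np.array(o)).round(1).tolist() for n,o in(("side",(240,110)),("top",(160,80)))])
im={n:cv2.imread(f"pics/{n}1.png") for n in("side","top")}
f=lambda h,S,v:((h<8)|(h>170))&(S>120)&(v>40)
mk={"side":blob(im["side"],(291,196),f)[0],"top":blob(im["top"],(227,148),f)[0]}
P,c=fitcaps(mk,np.r_[M,1.73]);print(P,c)
g=lambda P:np.array([np.sin(th)*np.cos(P[3]),np.sin(th)*np.sin(P[3]),np.cos(th)])
for n in mk:
  S=sil(n,cyl(P[:3],g(P)));S0=sil(n,cyl(M,a));cen=lambda m:[(m*np.arange(512)).sum()/m.sum(),(m*np.arange(384)[:,None]).sum()/m.sum(),m.sum()]
  print(n,*np.round([cen(mk[n]),cen(S),cen(S0)],2).tolist())
tq=frame(-a,-e)
print("to grasp",q.inv().apply(M+.197*a-p)*1000,(q.inv()*tq).as_rotvec())
```

```text
0.16 [[[76.4, 52.4], [60.8, 45.7]], [[29.3, 73.0], [55.6, 57.9]]]
0.173 [[[74.6, 56.6], [58.9, 50.2]], [[32.4, 73.4], [58.6, 58.5]]]
[0.62156028 0.01271979 0.15565602 1.72958162] 52.31372549019608
side [292.54, 195.02, 360.0] [292.58, 195.12, 373.33] [292.76, 195.4, 374.9]
top [227.48, 147.56, 314.0] [227.58, 147.45, 340.71] [227.37, 147.65, 340.76]
to grasp [  2.29905199   6.06771606 102.46601964] [-0.00568386  0.00577567  0.01924343]
```

Call:
{"method": "move_arm", "body": {
  "deltas": [
    {"dp":[1,3,10],"rot":[-0.003,0.003,0.01],"hand":-1},
    {"dp":[1,3,15],"rot":[-0.003,0.003,0.01],"hand":-1},
    {"dp":[0,0,15],"hand":-1,"rot":[0,0,0]},
    {"dp":[0,0,10],"rot":[0,0,0],"hand":-1},
    {"dp":[0,0,0],"rot":[0,0,0],"hand":-1},
    {"dp":[0,0,0],"rot":[0,0,0],"hand":-1}
  ]
}}

```text
time_s: 2.7
eef_pos: [0.5974, 0.1491, 0.3623]
ee_rot: [0.3, 0.951, 0.072, 0.024]
wrist_force: [0.4, 0.4, 0.6]
gripper_width: 0.0856
finger_force: 0.0
```

Run:
```python
from plan import *
s,p,q=st();tq=frame(-a,-e)
print("to grasp",q.inv().apply(M+.197*a-p)*1000,(q.inv()*tq).as_rotvec())
```

```text
to grasp [ 2.31892053 -6.37129732 52.39737463] [ 0.00118247  0.00133981 -0.00709941]
```

Call:
{"method": "move_arm", "body": {
  "deltas": [
    {"dp":[1,-3,0],"rot":[0,0,0],"hand":-1},
    {"dp":[1,-3,0],"rot":[0,0,-0.007],"hand":-1},
    {"dp":[0,0,10],"rot":[0,0,0],"hand":-1},
    {"dp":[0,0,15],"hand":-1,"rot":[0,0,0]},
    {"dp":[0,0,15],"rot":[0,0,0],"hand":-1},
    {"dp":[0,0,12],"rot":[0,0,0],"hand":-1},
    {"dp":[0,0,0],"rot":[0,0,0],"hand":-1},
    {"dp":[0,0,0],"rot":[0,0,0],"hand":-1}
  ]
}}

```text
time_s: 3.37
eef_pos: [0.6037, 0.1259, 0.3157]
ee_rot: [0.3, 0.95, 0.076, 0.023]
wrist_force: [0.7, 0.3, 1.0]
gripper_width: 0.0855
finger_force: 0.0
```

Run:
```python
from plan import *
s,p,q=st();tq=frame(-a,-e)
print("to grasp",q.inv().apply(M+.197*a-p)*1000,(q.inv()*tq).as_rotvec())
```

```text
to grasp [-0.23137677  0.83701054  0.52450646] [0.00117975 0.00094319 0.00142821]
```

Call:
{"method": "move_arm", "body": {
  "deltas": [
    {"dp":[0,1,0],"rot":[0,0,0],"hand":-0.5},
    {"dp":[0,0,0],"rot":[0,0,0],"hand":0},
    {"dp":[0,0,0],"rot":[0,0,0],"hand":0.3},
    {"dp":[0,0,0],"rot":[0,0,0],"hand":0.3},
    {"dp":[0,0,0],"rot":[0,0,0],"hand":0.3},
    {"dp":[0,0,0],"rot":[0,0,0],"hand":0.3}
  ],
  "squeeze": 30
}}

```text
time_s: 3.87
eef_pos: [0.6039, 0.1257, 0.3176]
ee_rot: [0.3, 0.951, 0.076, 0.025]
wrist_force: [-0.9, 2.9, 3.2]
gripper_width: 0.0437
finger_force: 30.2
```

Call:
{"method": "move_arm", "body": {
  "deltas": [
    {"dp":[0,0,-5],"rot":[0,0,0],"hand":0.3},
    {"dp":[0,0,-8],"rot":[0,0,0],"hand":0.3},
    {"dp":[0,0,-8],"rot":[0,0,0],"hand":0.3},
    {"dp":[0,0,-8],"rot":[0,0,0],"hand":0.3},
    {"dp":[0,0,-8],"rot":[0,0,0],"hand":0.3},
    {"dp":[0,0,-8],"rot":[0,0,0],"hand":0.3}
  ]
}}

```text
time_s: 4.37
eef_pos: [0.5996, 0.1514, 0.3546]
ee_rot: [0.3, 0.951, 0.076, 0.024]
wrist_force: [-0.2, -0.0, 0.2]
gripper_width: 0.0437
finger_force: 30.5
```

Call:
{"method": "move_arm", "body": {
  "deltas": [
    {"dp":[0,0,-8],"rot":[0,0,0],"hand":0.3},
    {"dp":[0,0,-8],"rot":[0,0,0],"hand":0.3},
    {"dp":[0,0,-8],"rot":[0,0,0],"hand":0.3},
    {"dp":[0,0,-10],"rot":[0,0,0],"hand":0.3},
    {"dp":[0,0,-10],"rot":[0,0,0],"hand":0.3},
    {"dp":[0,0,-10],"rot":[0,0,0],"hand":0.3},
    {"dp":[0,0,0],"rot":[0,0,0],"hand":0.3},
    {"dp":[0,0,0],"rot":[0,0,0],"hand":0.3}
  ]
}}

```text
time_s: 5.03
eef_pos: [0.5947, 0.1818, 0.3985]
ee_rot: [0.3, 0.951, 0.076, 0.025]
wrist_force: [0.6, 0.3, -1.6]
gripper_width: 0.0438
finger_force: 30.5
```

Run:
```python
from plan import *
from h import *
s,p,q=st();print(s['time_s'],p,s['finger_force'],s['gripper_width'],s['wrist_force'])
I={n:cv2.cvtColor(manip.snapshot(n),cv2.COLOR_RGB2BGR) for n in("side","top")}
for n in I:cv2.imwrite(f"pics/{n}2.png",I[n])
c=lambda im,x,y:cv2.resize(im[y:y+150,x:x+100],None,fx=4,fy=4,interpolation=cv2.INTER_CUBIC)
cv2.imwrite("pics/c4.png",np.hstack([c(I["side"],240,110),c(I["top"],160,80)]))
# place: tool down, y perpendicular to holder row; via above well, cap mouth 60 mm above floor
y=np.array([.9945,.1045,0]);tq=frame(-Z,y)
print((q.inv()*tq).as_rotvec())
v=W+[0,0,.197+.10]
plan(p,q,v,tq,18)
```

```text
5.0333 [0.59471632 0.18184594 0.39849736] 30.539097512082662 0.04382029916214378 [ 0.61206895  0.29937148 -1.55234366]
[ 0.48915338  0.46139361 -1.46363748]
[-3.0, -7.3, 1.4] [0.027, 0.026, -0.081] |d|8
[-2.4, -7.5, 1.5] [0.027, 0.026, -0.081] |d|8
[-1.8, -7.6, 1.6] [0.027, 0.026, -0.081] |d|8
[-1.3, -7.7, 1.8] [0.027, 0.026, -0.081] |d|8
[-0.7, -7.7, 2.0] [0.027, 0.026, -0.081] |d|8
[-0.1, -7.7, 2.2] [0.027, 0.026, -0.081] |d|8
[0.5, -7.6, 2.4] [0.027, 0.026, -0.081] |d|8
[1.0, -7.5, 2.6] [0.027, 0.026, -0.081] |d|8
[1.5, -7.3, 2.9] [0.027, 0.026, -0.081] |d|8
[2.0, -7.1, 3.1] [0.027, 0.026, -0.081] |d|8
[2.5, -6.8, 3.4] [0.027, 0.026, -0.081] |d|8
[3.0, -6.5, 3.6] [0.027, 0.026, -0.081] |d|8
[3.4, -6.1, 3.9] [0.027, 0.026, -0.081] |d|8
[3.8, -5.7, 4.1] [0.027, 0.026, -0.081] |d|8
[4.1, -5.3, 4.4] [0.027, 0.026, -0.081] |d|8
[4.4, -4.8, 4.6] [0.027, 0.026, -0.081] |d|8
[4.7, -4.3, 4.9] [0.027, 0.026, -0.081] |d|8
[4.9, -3.8, 5.1] [0.027, 0.026, -0.081] |d|8
tot deg/row 5.1
```

View pics/c4.png

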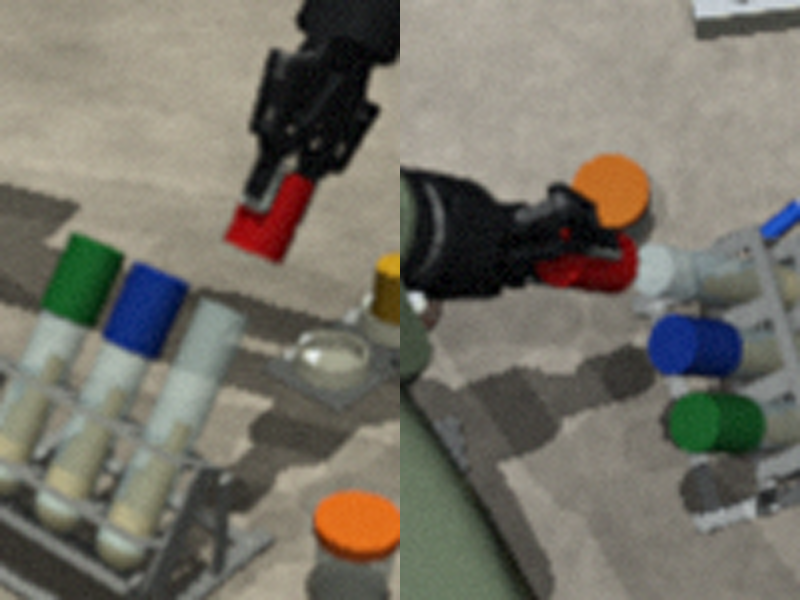

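The red cap is off in the fingers (side about (307,160)). The tube stays in the rack with its open mouth at about (293,187).

Call:
{"method": "move_arm", "body": {
  "deltas": [
    {"dp":[-3,-7,1],"rot":[0.027,0.026,-0.081],"hand":0.3},
    {"dp":[-2,-8,2],"rot":[0.027,0.026,-0.081],"hand":0.3},
    {"dp":[-2,-8,2],"rot":[0.027,0.026,-0.081],"hand":0.3},
    {"dp":[-1,-8,2],"rot":[0.027,0.026,-0.081],"hand":0.3},
    {"dp":[-1,-8,2],"rot":[0.027,0.026,-0.081],"hand":0.3},
    {"dp":[0,-8,2],"rot":[0.027,0.026,-0.081],"hand":0.3},
    {"dp":[0,-8,2],"rot":[0.027,0.026,-0.081],"hand":0.3},
    {"dp":[1,-7,3],"rot":[0.027,0.026,-0.081],"hand":0.3}
  ]
}}

```text
time_s: 5.8
eef_pos: [0.5637, 0.2192, 0.3535]
ee_rot: [0.18, 0.895, 0.408, 0.015]
wrist_force: [0.5, 1.0, -0.1]
gripper_width: 0.0434
finger_force: 30.5
```

Call:
{"method": "move_arm", "body": {
  "deltas": [
    {"dp":[2,-7,3],"rot":[0.027,0.026,-0.081],"hand":0.3},
    {"dp":[2,-7,3],"rot":[0.027,0.026,-0.081],"hand":0.3},
    {"dp":[2,-7,3],"rot":[0.027,0.026,-0.081],"hand":0.3},
    {"dp":[3,-6,4],"rot":[0.027,0.026,-0.081],"hand":0.3},
    {"dp":[3,-6,4],"rot":[0.027,0.026,-0.081],"hand":0.3},
    {"dp":[4,-6,4],"rot":[0.027,0.026,-0.081],"hand":0.3},
    {"dp":[4,-5,4],"rot":[0.027,0.026,-0.081],"hand":0.3},
    {"dp":[4,-5,5],"rot":[0.027,0.026,-0.081],"hand":0.3}
  ]
}}

```text
time_s: 6.47
eef_pos: [0.5344, 0.2552, 0.3112]
ee_rot: [0.037, 0.727, 0.686, 0.005]
wrist_force: [-0.7, 0.4, -0.6]
gripper_width: 0.0437
finger_force: 30.5
```

Call:
{"method": "move_arm", "body": {
  "deltas": [
    {"dp":[5,-4,5],"rot":[0.027,0.026,-0.081],"hand":0.3},
    {"dp":[5,-4,5],"rot":[0.027,0.026,-0.081],"hand":0.3},
    {"dp":[0,0,0],"rot":[0,0,0],"hand":0.3},
    {"dp":[0,0,0],"rot":[0,0,0],"hand":0.3},
    {"dp":[0,0,0],"rot":[0,0,0],"hand":0.3}
  ]
}}

```text
time_s: 6.88
eef_pos: [0.5276, 0.2649, 0.3012]
ee_rot: [0.002, 0.671, 0.741, 0.003]
wrist_force: [0.3, 0.4, -0.8]
gripper_width: 0.0437
finger_force: 30.6
```

```bash
cat > look.py <<'E'
from plan import *
from h import *
import sys
s,p,q=st();print(s['time_s'],p,s['joint_positions'].round(2),s['finger_force'],s['wrist_force'].round(1))
tq=frame(-Z,np.array([.9945,.1045,0]));v=W+[0,0,.197+.10]
print("err mm",q.inv().apply(v-p)*1000,(q.inv()*tq).as_rotvec())
I={n:cv2.cvtColor(manip.snapshot(n),cv2.COLOR_RGB2BGR) for n in("side","top")}
for n in I:cv2.imwrite(f"pics/{n}{sys.argv[1]}.png",I[n])
c=lambda im,x,y:cv2.resize(im[y:y+100,x:x+66],None,fx=6,fy=6,interpolation=cv2.INTER_CUBIC)
cv2.imwrite(f"pics/c{sys.argv[1]}.png",np.hstack([c(I["side"],295,120),c(I["top"],120,150)]))
E
python3 look.py 5
```

```text
6.8833 [0.52757442 0.26494789 0.30121586] [ 0.45  0.42  1.68 -0.    1.03  0.35] 30.575330616266 [ 0.3  0.4 -0.8]
err mm [ 0.60905899 -0.50485584 -1.78665054] [ 0.00673879 -0.00151539 -0.00543008]
```

View pics/c5.png

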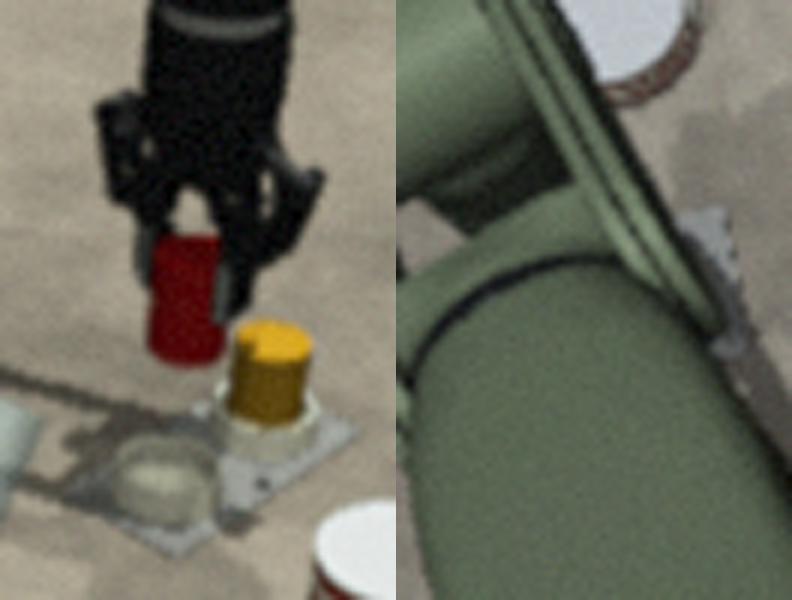

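The cap hangs upright in the fingers (side, mouth at about (326,177)) above and behind the empty well at (323,200). The arm hides the top view, so I'll check the projections.

Run:
```python
from plan import *
from h import *
s,p,q=st()
im=cv2.imread("pics/side5.png")
m,A,c=blob(im,(325,172),lambda h,S,v:((h<8)|(h>170))&(S>120)&(v>40))
ys,xs=np.nonzero(m);print("mask bottom rows",ys.max(),[ (r,xs[ys==r].min(),xs[ys==r].max()) for r in range(ys.max()-6,ys.max()+1)])
for L in(.195,.197,.199):
  mo=p+q.apply([0,0,L]);S=sil("side",cyl(mo,-q.as_matrix()[:,2]))>.5
  ys,xs=np.nonzero(S);print(L,mo,ys.max(),[ (r,xs[ys==r].min(),xs[ys==r].max()) for r in range(ys.max()-6,ys.max()+1)],"top",ys.min())
t=np.linspace(0,6.28,60)
im0=cv2.imread("pics/side0.png");im1=cv2.imread("pics/top0.png")
o=[]
for n,I,(x,y) in(("side",im0,(300,180)),("top",im1,(140,180))):
  B=cv2.resize(I[y:y+40,x:x+50],None,fx=8,fy=8,interpolation=cv2.INTER_CUBIC)
  for r,z,col in((.0265,.022,(0,0,255)),(.0265,.006,(255,0,0))):
    u=(proj(n,np.c_[W[0]+r*np.cos(t),W[1]+r*np.sin(t),0*t+z])-[x,y]+.5)*8-.5
    cv2.polylines(B,[u.round().astype(int)],True,col,1)
  o.append(B)
cv2.imwrite("pics/ov.png",np.hstack(o))
```

```text
mask bottom rows 180 [(174, np.int64(320), np.int64(331)), (175, np.int64(320), np.int64(331)), (176, np.int64(320), np.int64(332)), (177, np.int64(320), np.int64(332)), (178, np.int64(320), np.int64(331)), (179, np.int64(321), np.int64(331)), (180, np.int64(323), np.int64(329))]
0.195 [0.52888529 0.26560623 0.10651295] 179 [(173, np.int64(319), np.int64(333)), (174, np.int64(319), np.int64(333)), (175, np.int64(319), np.int64(333)), (176, np.int64(319), np.int64(332)), (177, np.int64(320), np.int64(332)), (178, np.int64(321), np.int64(332)), (179, np.int64(323), np.int64(330))] top 157
0.197 [0.528899   0.26561185 0.10451301] 180 [(174, np.int64(319), np.int64(332)), (175, np.int64(319), np.int64(332)), (176, np.int64(319), np.int64(332)), (177, np.int64(319), np.int64(332)), (178, np.int64(320), np.int64(332)), (179, np.int64(321), np.int64(331)), (180, np.int64(324), np.int64(329))] top 158
0.199 [0.52891272 0.26561747 0.10251306] 180 [(174, np.int64(319), np.int64(332)), (175, np.int64(319), np.int64(332)), (176, np.int64(319), np.int64(332)), (177, np.int64(319), np.int64(332)), (178, np.int64(319), np.int64(332)), (179, np.int64(320), np.int64(331)), (180, np.int64(322), np.int64(330))] top 158
```

View pics/ov.png

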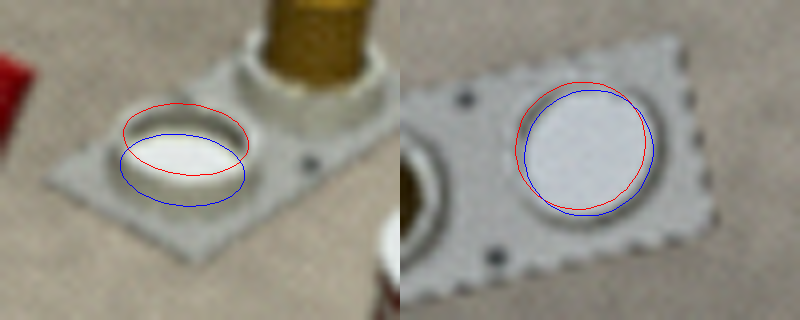

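Call:
{"method": "move_arm", "body": {
  "deltas": [
    {"dp":[0,-1,5],"rot":[0.007,-0.002,-0.005],"hand":0.3},
    {"dp":[0,0,15],"rot":[0,0,0],"hand":0.3},
    {"dp":[0,0,20],"rot":[0,0,0],"hand":0.3},
    {"dp":[0,0,15],"rot":[0,0,0],"hand":0.3},
    {"dp":[0,0,10],"rot":[0,0,0],"hand":0.3},
    {"dp":[0,0,8],"rot":[0,0,0],"hand":0.3},
    {"dp":[0,0,0],"rot":[0,0,0],"hand":0.3},
    {"dp":[0,0,0],"rot":[0,0,0],"hand":0.3}
  ]
}}

```text
time_s: 7.65
eef_pos: [0.5265, 0.2653, 0.2283]
ee_rot: [-0.0, 0.669, 0.744, -0.0]
wrist_force: [0.2, 0.3, 0.3]
gripper_width: 0.0437
finger_force: 30.6
```

Run:
```python
from plan import *
from h import *
s,p,q=st();print(s['time_s'],p,s['wrist_force'].round(1),"z axis",q.as_matrix()[:,2].round(4))
mo=p+q.apply([0,0,.197]);print("mouth",mo)
I=cv2.cvtColor(manip.snapshot("side"),cv2.COLOR_RGB2BGR);cv2.imwrite("pics/side6.png",I)
x,y=290,150
B=cv2.resize(I[y:y+60,x:x+70],None,fx=8,fy=8,interpolation=cv2.INTER_CUBIC)
t=np.linspace(0,6.28,60)
for r,c,col in((.0265,np.r_[W[:2],.022],(255,0,0)),(.0225,mo,(0,255,0))):
    u=(proj("side",np.c_[c[0]+r*np.cos(t),c[1]+r*np.sin(t),0*t+c[2]])-[x,y]+.5)*8-.5
    cv2.polylines(B,[u.round().astype(int)],True,col,1)
cv2.imwrite("pics/c6.png",B)
```

```text
7.65 [0.5265006  0.2652847  0.22825621] [0.2 0.3 0.3] z axis [-8.e-04  4.e-04 -1.e+00]
mouth [0.52634165 0.26536179 0.03125629]
```

View pics/c6.png

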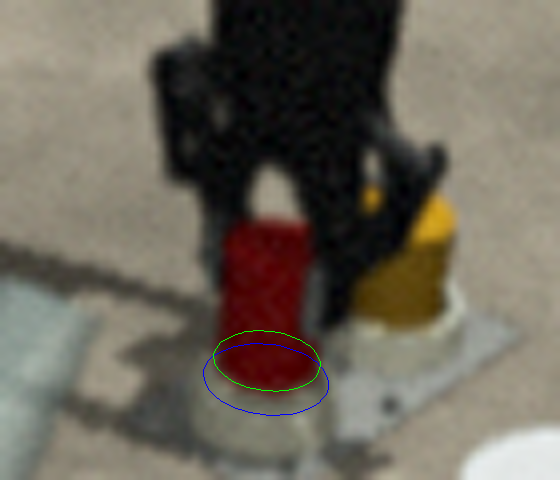

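The cap mouth is just above the well (green at (323,195)), centred to within about 1–2 mm of the ring. I'll nudge 1 mm to -y and lower it slowly.

Call:
{"method": "move_arm", "body": {
  "deltas": [
    {"dp":[-1,0,3],"rot":[0,0,0],"hand":0.3},
    {"dp":[0,0,4],"rot":[0,0,0],"hand":0.3},
    {"dp":[0,0,4],"rot":[0,0,0],"hand":0.3},
    {"dp":[0,0,4],"rot":[0,0,0],"hand":0.3},
    {"dp":[0,0,3],"rot":[0,0,0],"hand":0.3},
    {"dp":[0,0,2],"rot":[0,0,0],"hand":0.3},
    {"dp":[0,0,0],"rot":[0,0,0],"hand":0.3}
  ]
}}

```text
time_s: 8.28
eef_pos: [0.5262, 0.2642, 0.2076]
ee_rot: [-0.001, 0.669, 0.744, -0.001]
wrist_force: [-0.1, -0.2, -0.1]
gripper_width: 0.0437
finger_force: 30.6
```

Call:
{"method": "move_arm", "body": {
  "deltas": [
    {"dp":[0,0,1],"rot":[0,0,0],"hand":0.3},
    {"dp":[0,0,1],"rot":[0,0,0],"hand":0.3},
    {"dp":[0,0,0],"rot":[0,0,0],"hand":0.3}
  ]
}}

```text
time_s: 8.53
eef_pos: [0.5264, 0.2642, 0.2061]
ee_rot: [-0.0, 0.669, 0.744, -0.0]
wrist_force: [-0.7, -0.7, -0.6]
gripper_width: 0.0435
finger_force: 30.6
```

Call:
{"method": "move_arm", "body": {
  "deltas": [
    {"dp":[0,0,1],"rot":[0,0,0],"hand":0.3},
    {"dp":[0,0,1],"rot":[0,0,0],"hand":0.3},
    {"dp":[0,0,0],"rot":[0,0,0],"hand":0.3}
  ]
}}

```text
time_s: 8.78
eef_pos: [0.5265, 0.2642, 0.2058]
ee_rot: [-0.0, 0.669, 0.744, 0.0]
wrist_force: [-1.3, -0.1, 8.7]
gripper_width: 0.0435
finger_force: 31.0
```

Call:
{"method": "move_arm", "body": {
  "deltas": [
    {"dp":[0,0,0.5],"rot":[0,0,0],"hand":0.3},
    {"dp":[0,0,0.5],"rot":[0,0,0],"hand":0.3},
    {"dp":[0,0,0],"rot":[0,0,0],"hand":0.3}
  ]
}}

```text
time_s: 9.03
eef_pos: [0.5265, 0.2642, 0.2057]
ee_rot: [-0.0, 0.669, 0.744, 0.0]
wrist_force: [-3.1, -2.7, 13.9]
gripper_width: 0.0438
finger_force: 31.8
```

Contact comes about 2 mm high, with a slight side force to -x,-y, so the cap may be riding the well's wall. I'll ease up, shift a little and feel again.

Call:
{"method": "move_arm", "body": {
  "deltas": [
    {"dp":[0,0,-2.5],"rot":[0,0,0],"hand":0.3},
    {"dp":[-0.8,-0.8,0],"rot":[0,0,0],"hand":0.3},
    {"dp":[0,0,0],"rot":[0,0,0],"hand":0.3},
    {"dp":[0,0,1],"rot":[0,0,0],"hand":0.3},
    {"dp":[0,0,0.5],"rot":[0,0,0],"hand":0.3},
    {"dp":[0,0,0.5],"rot":[0,0,0],"hand":0.3},
    {"dp":[0,0,0],"rot":[0,0,0],"hand":0.3}
  ]
}}

```text
time_s: 9.62
eef_pos: [0.5257, 0.2633, 0.2057]
ee_rot: [-0.0, 0.669, 0.744, 0.0]
wrist_force: [-4.4, -1.9, 15.8]
gripper_width: 0.0435
finger_force: 32.2
```

Run:
```python
from plan import *
from h import *
s,p,q=st();print(s['time_s'],p,s['wrist_force'].round(1),s['torque'].round(2),"z axis",q.as_matrix()[:,2].round(4))
I=cv2.cvtColor(manip.snapshot("side"),cv2.COLOR_RGB2BGR);cv2.imwrite("pics/side7.png",I)
m,A,c=blob(I,(323,187),lambda h,S,v:((h<8)|(h>170))&(S>120)&(v>40))
ys,xs=np.nonzero(m);print("mask rows",ys.min(),ys.max(),[(r,xs[ys==r].min(),xs[ys==r].max()) for r in range(ys.min(),ys.max()+1)])
for zz in(.006,.009,.012):
  S=sil("side",cyl(np.r_[p[:2],zz],Z))>.5;ys,xs=np.nonzero(S);print(zz,ys.min(),[(r,xs[ys==r].min(),xs[ys==r].max()) for r in range(ys.min(),ys.min()+4)])
  S=sil("side",cyl(np.r_[p[:2],zz],Z))[:,322:326].sum(0);print(S)
print(m[:,322:326].sum(0))
```

```text
9.6167 [0.5256827  0.26325492 0.20574507] [-4.4 -1.9 15.8] [-0.39  0.75 -0.01] z axis [-4.e-04  5.e-04 -1.e+00]
mask rows 183 201 [(183, np.int64(319), np.int64(326)), (184, np.int64(318), np.int64(327)), (185, np.int64(317), np.int64(326)), (186, np.int64(317), np.int64(326)), (187, np.int64(317), np.int64(327)), (188, np.int64(317), np.int64(327)), (189, np.int64(317), np.int64(326)), (190, np.int64(316), np.int64(326)), (191, np.int64(316), np.int64(326)), (192, np.int64(316), np.int64(326)), (193, np.int64(316), np.int64(326)), (194, np.int64(317), np.int64(326)), (195, np.int64(317), np.int64(325)), (196, np.int64(316), np.int64(325)), (197, np.int64(316), np.int64(325)), (198, np.int64(317), np.int64(327)), (199, np.int64(318), np.int64(328)), (200, np.int64(319), np.int64(327)), (201, np.int64(324), np.int64(324))]
0.006 183 [(183, np.int64(319), np.int64(326)), (184, np.int64(318), np.int64(328)), (185, np.int64(317), np.int64(329)), (186, np.int64(317), np.int64(330))]
[22.50196078 22.25098039 22.1254902  21.68627451]
0.009 182 [(182, np.int64(321), np.int64(325)), (183, np.int64(318), np.int64(328)), (184, np.int64(317), np.int64(329)), (185, np.int64(317), np.int64(330))]
[22.50196078 22.31372549 22.1254902  21.81176471]
0.012 181 [(181, np.int64(322), np.int64(324)), (182, np.int64(319), np.int64(327)), (183, np.int64(317), np.int64(329)), (184, np.int64(317), np.int64(330))]
[22.25098039 22.25098039 22.25098039 22.0627451 ]
[18 18 19 18]
```

The contact height is unchanged after the shift, and the cap's top edge (row 183) matches a mouth height of 6 mm, so it is home. I'll ease off, release and rise.

Call:
{"method": "move_arm", "body": {
  "deltas": [
    {"dp":[0,0,-1],"rot":[0,0,0],"hand":0.3},
    {"dp":[0,0,0],"rot":[0,0,0],"hand":0.3},
    {"dp":[0,0,0],"rot":[0,0,0],"hand":-0.3},
    {"dp":[0,0,0],"rot":[0,0,0],"hand":-1},
    {"dp":[0,0,0],"rot":[0,0,0],"hand":-1},
    {"dp":[0,0,0],"rot":[0,0,0],"hand":-1},
    {"dp":[0,0,0],"rot":[0,0,0],"hand":-1}
  ]
}}

```text
time_s: 10.25
eef_pos: [0.5257, 0.2633, 0.2043]
ee_rot: [-0.001, 0.669, 0.744, -0.0]
wrist_force: [-0.3, -0.2, -0.5]
gripper_width: 0.0856
finger_force: 0.0
```

Call:
{"method": "move_arm", "body": {
  "deltas": [
    {"dp":[0,0,-10],"rot":[0,0,0],"hand":-1},
    {"dp":[0,0,-20],"rot":[0,0,0],"hand":-1},
    {"dp":[0,0,-30],"rot":[0,0,0],"hand":-1},
    {"dp":[0,0,-35],"rot":[0,0,0],"hand":-1},
    {"dp":[0,0,-35],"rot":[0,0,0],"hand":-1},
    {"dp":[0,0,-35],"rot":[0,0,0],"hand":-1},
    {"dp":[0,0,-35],"rot":[0,0,0],"hand":-1},
    {"dp":[0,0,0],"rot":[0,0,0],"hand":-1}
  ]
}}

```text
time_s: 10.92
eef_pos: [0.5267, 0.2637, 0.4135]
ee_rot: [0.003, 0.669, 0.744, 0.007]
wrist_force: [0.5, 0.5, 0.8]
gripper_width: 0.0855
finger_force: 0.0
```

```bash
cat > cnt.py <<'E'
from plan import *
ux=np.array([.958,.2866,0]);ux/=np.linalg.norm(ux);uy=np.array([-ux[1],ux[0],0])
K=np.array([.4802,-.3056,.136]);CQ=frame(-Z,-uy)
S0=np.r_[(K-.045*ux)[:2],.291]
E
python3 - <<'E'
from cnt import *
from scipy.spatial.transform import Slerp
s,p,q=st();h=Slerp([0,1],R.concatenate([q,CQ]))(.5)
print((q.inv()*CQ).as_rotvec(),S0,CQ.as_matrix()[:,0],ux)
v=np.array([.44,-.02,.45]);plan(p,q,v,h,10);plan(v,h,np.r_[S0[:2],.40],CQ,10)
E
```

```text
[ 0.00770995 -0.01447592  1.38618317] [ 0.43708792 -0.31849762  0.291     ] [ 0.9580462   0.28661382 -0.        ] [0.9580462  0.28661382 0.        ]
[-27.3, -11.6, -4.0] [0.0, -0.001, 0.069] |d|30
[-28.0, -9.7, -3.9] [0.0, -0.001, 0.069] |d|30
[-28.6, -7.7, -3.9] [0.0, -0.001, 0.069] |d|30
[-29.1, -5.7, -3.9] [0.0, -0.001, 0.069] |d|30
[-29.4, -3.7, -3.9] [0.0, -0.001, 0.069] |d|30
[-29.6, -1.6, -3.8] [0.0, -0.001, 0.069] |d|30
[-29.6, 0.4, -3.8] [0.0, -0.001, 0.069] |d|30
[-29.5, 2.5, -3.8] [0.0, -0.001, 0.069] |d|30
[-29.3, 4.5, -3.8] [0.0, -0.001, 0.069] |d|30
[-28.9, 6.5, -3.8] [0.0, -0.001, 0.069] |d|30
tot deg/row 4.0
[-25.0, 16.3, 5.0] [0.0, -0.001, 0.069] |d|30
[-23.9, 18.0, 5.0] [0.0, -0.001, 0.069] |d|30
[-22.5, 19.6, 5.0] [0.0, -0.001, 0.069] |d|30
[-21.1, 21.1, 5.0] [0.0, -0.001, 0.069] |d|30
[-19.6, 22.5, 5.0] [0.0, -0.001, 0.069] |d|30
[-18.0, 23.8, 5.0] [0.0, -0.001, 0.069] |d|30
[-16.3, 25.0, 5.0] [0.0, -0.001, 0.069] |d|30
[-14.5, 26.1, 5.0] [0.0, -0.001, 0.069] |d|30
[-12.7, 27.0, 5.0] [0.0, -0.001, 0.069] |d|30
[-10.8, 27.8, 5.0] [0.0, -0.001, 0.069] |d|30
tot deg/row 4.0
```

Call:
{"method": "move_arm", "body": {
  "deltas": [
    {"dp":[-27,-12,-4],"rot":[0,0,0.069],"hand":-1},
    {"dp":[-28,-10,-4],"rot":[0,0,0.069],"hand":-1},
    {"dp":[-29,-8,-4],"rot":[0,0,0.069],"hand":0},
    {"dp":[-29,-6,-4],"rot":[0,0,0.069],"hand":0.5},
    {"dp":[-29,-4,-4],"rot":[0,0,0.069],"hand":1},
    {"dp":[-30,-2,-4],"rot":[0,0,0.069],"hand":1},
    {"dp":[-30,0,-4],"rot":[0,0,0.069],"hand":1},
    {"dp":[-30,2,-4],"rot":[0,0,0.069],"hand":1}
  ],
  "squeeze": 20
}}

```text
time_s: 11.58
eef_pos: [0.4529, 0.0348, 0.4373]
ee_rot: [-0.0, 0.847, 0.532, 0.0]
wrist_force: [0.9, -1.5, -0.8]
gripper_width: 0.0122
finger_force: 0.0
```

Call:
{"method": "move_arm", "body": {
  "deltas": [
    {"dp":[-29,4,-4],"rot":[0,0,0.069],"hand":1},
    {"dp":[-29,6,-4],"rot":[0,0,0.069],"hand":1},
    {"dp":[-25,16,5],"rot":[0,0,0.069],"hand":1},
    {"dp":[-24,18,5],"rot":[0,0,0.069],"hand":1},
    {"dp":[-22,20,5],"rot":[0,0,0.069],"hand":1},
    {"dp":[-21,21,5],"rot":[0,0,0.069],"hand":1},
    {"dp":[-20,22,5],"rot":[0,0,0.069],"hand":1},
    {"dp":[-18,24,5],"rot":[0,0,0.069],"hand":1}
  ]
}}

```text
time_s: 12.25
eef_pos: [0.434, -0.2002, 0.4149]
ee_rot: [-0.0, 0.96, 0.281, 0.0]
wrist_force: [-0.5, 0.5, 0.2]
gripper_width: 0.0004
finger_force: 0.0
```

Call:
{"method": "move_arm", "body": {
  "deltas": [
    {"dp":[-16,25,5],"rot":[0,0,0.069],"hand":1},
    {"dp":[-14,26,5],"rot":[0,0,0.069],"hand":1},
    {"dp":[-13,27,5],"rot":[0,0,0.069],"hand":1},
    {"dp":[-11,28,5],"rot":[0,0,0.069],"hand":1},
    {"dp":[0,0,0],"rot":[0,0,0],"hand":1},
    {"dp":[0,0,0],"rot":[0,0,0],"hand":1},
    {"dp":[0,0,0],"rot":[0,0,0],"hand":1}
  ]
}}

```text
time_s: 12.83
eef_pos: [0.4342, -0.3178, 0.3947]
ee_rot: [-0.001, 0.989, 0.148, -0.0]
wrist_force: [-0.3, 0.2, -0.6]
gripper_width: 0.0
finger_force: 0.0
```

Run:
```python
from cnt import *
from h import *
s,p,q=st();print(s['time_s'],p,s['joint_positions'].round(2),s['gripper_width'])
print("err",q.inv().apply(S0-p)*1000,(q.inv()*CQ).as_rotvec())
I={n:cv2.cvtColor(manip.snapshot(n),cv2.COLOR_RGB2BGR) for n in("side","top")}
for n in I:cv2.imwrite(f"pics/{n}8.png",I[n])
c=lambda im,x,y:cv2.resize(im[y:y+110,x:x+100],None,fx=4,fy=4,interpolation=cv2.INTER_CUBIC)
cv2.imwrite("pics/c8.png",np.hstack([c(I["side"],110,190),c(I["side"],270,150)]))
# cap check
for n,a0 in(("side",(323,187)),("top",None)):
  hsv=cv2.cvtColor(I[n],cv2.COLOR_BGR2HSV).astype(int);m=((hsv[...,0]<8)|(hsv[...,0]>170))&(hsv[...,1]>120)&(hsv[...,2]>40)
  S=sil(n,cyl(np.r_[.5257,.2633,.006],Z));ys,xs=np.nonzero(S>.5)
  w=m[ys.min()-8:ys.max()+8,xs.min()-8:xs.max()+8];y2,x2=np.nonzero(w);print(n,"pred",xs.min(),xs.max(),ys.min(),ys.max(),"seen",x2.min()+xs.min()-8,x2.max()+xs.min()-8,y2.min()+ys.min()-8,y2.max()+ys.min()-8)
```

```text
12.8333 [ 0.43417913 -0.31778581  0.39469022] [-0.65  0.27  1.66  0.    1.21  0.62] 1.429523926172242e-05
err [  2.63379924   1.6667983  103.6866124 ] [-0.00129575  0.00059122  0.00643803]
side pred 315 330 183 204 seen 317 329 183 200
top pred 153 170 189 205 seen 153 168 189 204
```

View pics/c8.png

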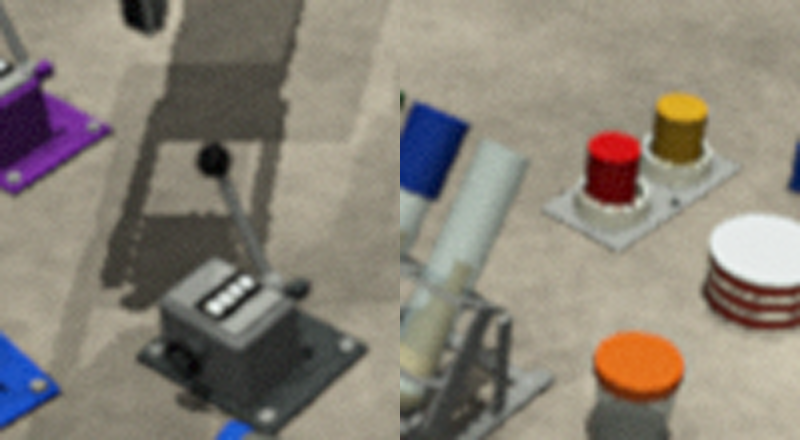

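The red cap stands upright in its well beside the yellow one (side about (323,190)). The grey counter's knob is at rest at (163,230). Now I'll descend behind the knob.

Call:
{"method": "move_arm", "body": {
  "deltas": [
    {"dp":[3,2,10],"rot":[0,0,0.006],"hand":1},
    {"dp":[0,0,20],"rot":[0,0,0],"hand":1},
    {"dp":[0,0,25],"rot":[0,0,0],"hand":1},
    {"dp":[0,0,25],"rot":[0,0,0],"hand":1},
    {"dp":[0,0,15],"rot":[0,0,0],"hand":1},
    {"dp":[0,0,9],"rot":[0,0,0],"hand":1},
    {"dp":[0,0,0],"rot":[0,0,0],"hand":1},
    {"dp":[0,0,0],"rot":[0,0,0],"hand":1}
  ]
}}

```text
time_s: 13.6
eef_pos: [0.4381, -0.3188, 0.2906]
ee_rot: [-0.0, 0.989, 0.145, -0.0]
wrist_force: [0.0, -0.6, 0.7]
gripper_width: 0.0002
finger_force: 0.0
```

Call:
{"method": "move_arm", "body": {
  "deltas": [
    {"dp":[8,0,0],"rot":[0,0,0],"hand":1},
    {"dp":[8,0,0],"rot":[0,0,0],"hand":1},
    {"dp":[8,0,0],"rot":[0,0,0],"hand":1},
    {"dp":[8,0,0],"rot":[0,0,0],"hand":1},
    {"dp":[8,0,0],"rot":[0,0,0],"hand":1},
    {"dp":[8,0,0],"rot":[0,0,0],"hand":1},
    {"dp":[0,0,0],"rot":[0,0,0],"hand":1}
  ]
}}

```text
time_s: 14.18
eef_pos: [0.4852, -0.3049, 0.2906]
ee_rot: [-0.0, 0.989, 0.145, 0.0]
wrist_force: [-2.2, 0.1, 0.7]
gripper_width: 0.0001
finger_force: 1.0
```

Run:
```python
from cnt import *
s,p,q=st();print(s['time_s'],p,s['wrist_force']@ux,s['wrist_force']@uy,"x past start",(p-S0)@ux*1000,"y",(p-S0)@uy*1000,p[2])
```

```text
14.1833 [ 0.48516141 -0.30493577  0.29056403] -2.121179620703996 0.7091366951092586 x past start 49.94363901826881 y -0.78564590229167 0.2905640251314068
```

Call:
{"method": "move_arm", "body": {
  "deltas": [
    {"dp":[7,0,0],"rot":[0,0,0],"hand":1},
    {"dp":[7,0,0],"rot":[0,0,0],"hand":1},
    {"dp":[7,0,0],"rot":[0,0,0],"hand":1},
    {"dp":[7,0,0],"rot":[0,0,0],"hand":1},
    {"dp":[6,0,0],"rot":[0,0,0],"hand":1},
    {"dp":[4,0,0],"rot":[0,0,0],"hand":1},
    {"dp":[0,0,0],"rot":[0,0,0],"hand":1}
  ]
}}

```text
time_s: 14.77
eef_pos: [0.5208, -0.2942, 0.29]
ee_rot: [-0.0, 0.989, 0.145, -0.001]
wrist_force: [-2.1, -1.4, -0.0]
gripper_width: -0.0001
finger_force: 1.2
```

Call:
{"method": "move_arm", "body": {
  "deltas": [
    {"dp":[2,0,0],"rot":[0,0,0],"hand":1},
    {"dp":[2,0,0],"rot":[0,0,0],"hand":1},
    {"dp":[2,0,0],"rot":[0,0,0],"hand":1},
    {"dp":[0,0,0],"rot":[0,0,0],"hand":1}
  ]
}}

```text
time_s: 15.1
eef_pos: [0.5258, -0.2926, 0.2901]
ee_rot: [-0.001, 0.989, 0.145, -0.001]
wrist_force: [-3.2, -0.2, -1.8]
gripper_width: -0.0001
finger_force: 1.5
```

Around 93 mm. I'll go on in small steps until the force rises.

Call:
{"method": "move_arm", "body": {
  "deltas": [
    {"dp":[2,0,0],"rot":[0,0,0],"hand":1},
    {"dp":[2,0,0],"rot":[0,0,0],"hand":1},
    {"dp":[0,0,0],"rot":[0,0,0],"hand":1}
  ]
}}

```text
time_s: 15.35
eef_pos: [0.5298, -0.2914, 0.2903]
ee_rot: [-0.001, 0.989, 0.145, -0.001]
wrist_force: [-2.7, -0.7, -3.3]
gripper_width: 0.0002
finger_force: 1.6
```

Call:
{"method": "move_arm", "body": {
  "deltas": [
    {"dp":[1,0,0],"rot":[0,0,0],"hand":1},
    {"dp":[1,0,0],"rot":[0,0,0],"hand":1},
    {"dp":[0,0,0],"rot":[0,0,0],"hand":1}
  ]
}}

```text
time_s: 15.6
eef_pos: [0.5317, -0.2909, 0.2904]
ee_rot: [-0.0, 0.989, 0.145, -0.0]
wrist_force: [-3.2, -0.2, -2.8]
gripper_width: -0.0003
finger_force: 1.7
```

Call:
{"method": "move_arm", "body": {
  "deltas": [
    {"dp":[1,0,0],"rot":[0,0,0],"hand":1},
    {"dp":[1,0,0],"rot":[0,0,0],"hand":1},
    {"dp":[0,0,0],"rot":[0,0,0],"hand":1}
  ]
}}

```text
time_s: 15.85
eef_pos: [0.5336, -0.2904, 0.2904]
ee_rot: [-0.0, 0.989, 0.145, -0.0]
wrist_force: [-3.1, -0.1, -1.5]
gripper_width: 0.0001
finger_force: 1.8
```

Call:
{"method": "move_arm", "body": {
  "deltas": [
    {"dp":[1,0,0],"rot":[0,0,0],"hand":1},
    {"dp":[0,0,0],"rot":[0,0,0],"hand":1}
  ]
}}

```text
time_s: 16.02
eef_pos: [0.5346, -0.2901, 0.2905]
ee_rot: [-0.0, 0.989, 0.145, -0.0]
wrist_force: [-3.6, -0.6, -1.9]
gripper_width: -0.0002
finger_force: 1.8
```

Call:
{"method": "move_arm", "body": {
  "deltas": [
    {"dp":[1,0,0],"rot":[0,0,0],"hand":1},
    {"dp":[0,0,0],"rot":[0,0,0],"hand":1}
  ]
}}

```text
time_s: 16.18
eef_pos: [0.5356, -0.2899, 0.2905]
ee_rot: [-0.0, 0.989, 0.145, -0.0]
wrist_force: [-3.2, -0.5, -1.3]
gripper_width: 0.0003
finger_force: 1.8
```

Call:
{"method": "move_arm", "body": {
  "deltas": [
    {"dp":[1,0,0],"rot":[0,0,0],"hand":1},
    {"dp":[0,0,0],"rot":[0,0,0],"hand":1}
  ]
}}

```text
time_s: 16.35
eef_pos: [0.5365, -0.2896, 0.2905]
ee_rot: [-0.0, 0.989, 0.145, -0.0]
wrist_force: [-3.8, -0.9, -2.1]
gripper_width: -0.0002
finger_force: 1.8
```

Call:
{"method": "move_arm", "body": {
  "deltas": [
    {"dp":[1,0,0],"rot":[0,0,0],"hand":1},
    {"dp":[0,0,0],"rot":[0,0,0],"hand":1}
  ]
}}

```text
time_s: 16.52
eef_pos: [0.5375, -0.2893, 0.2905]
ee_rot: [-0.0, 0.989, 0.145, -0.0]
wrist_force: [-4.0, -0.4, -2.9]
gripper_width: 0.0002
finger_force: 1.9
```

Run:
```python
from cnt import *
from h import *
s,p,q=st();print(s['time_s'],s['wrist_force']@ux,"x past",(p-S0)@ux*1000,"y",(p-S0)@uy*1000)
I={n:cv2.cvtColor(manip.snapshot(n),cv2.COLOR_RGB2BGR) for n in("side","top")}
for n in I:cv2.imwrite(f"pics/{n}9.png",I[n])
H=K[:2]+.0408*ux[:2]
# rod angle in side view: predicted rod/knob pixels for angles
for th_ in(.7,.76,.8,.84):
  k=np.r_[H,.045]+.1*(np.sin(th_-.42)*ux+np.cos(th_-.42)*Z);m=np.r_[H,.045]+.06*(np.sin(th_-.42)*ux+np.cos(th_-.42)*Z)
  print(th_,proj("side",[k,m]).round(1).tolist())
m=proj("side",[np.r_[H,.045]+.06*Z])[0].astype(int)
g=cv2.cvtColor(I["side"],cv2.COLOR_BGR2GRAY)
x0,y0=proj("side",[K+.0816*ux])[0].astype(int);print(x0,y0)
for r in range(y0-8,y0+26,2):print(r,g[r,x0-24:x0+18].tolist())
```

```text
16.5167 -3.9229305951090585 x past 104.52494853115053 y -0.8046479670320988
0.7 [[182.0, 237.8], [180.2, 247.4]]
0.76 [[183.7, 239.2], [181.2, 248.2]]
0.8 [[184.9, 240.2], [181.9, 248.8]]
0.84 [[186.0, 241.2], [182.5, 249.4]]
186 241
233 [127, 96, 51, 35, 18, 14, 15, 7, 11, 12, 16, 11, 8, 5, 16, 9, 15, 15, 14, 22, 28, 35, 38, 55, 66, 67, 65, 67, 69, 67, 70, 67, 65, 68, 63, 64, 64, 77, 122, 139, 140, 135]
235 [129, 99, 67, 56, 55, 52, 42, 32, 23, 16, 4, 10, 7, 10, 11, 11, 6, 20, 39, 38, 40, 49, 45, 52, 62, 70, 69, 73, 70, 69, 71, 65, 67, 69, 68, 71, 64, 79, 112, 131, 136, 133]
237 [126, 102, 70, 61, 67, 68, 67, 65, 55, 53, 38, 30, 13, 13, 12, 11, 18, 38, 60, 54, 38, 38, 33, 28, 22, 36, 52, 54, 66, 73, 67, 71, 62, 67, 66, 66, 61, 76, 120, 134, 139, 138]
239 [126, 103, 69, 62, 64, 63, 67, 66, 63, 69, 61, 52, 30, 18, 10, 10, 13, 37, 54, 55, 34, 16, 10, 4, 4, 10, 2, 17, 43, 55, 63, 67, 63, 63, 62, 61, 65, 71, 100, 126, 131, 133]
241 [133, 102, 70, 65, 63, 66, 64, 61, 63, 69, 67, 65, 42, 17, 15, 12, 11, 29, 53, 40, 18, 11, 8, 10, 11, 16, 13, 4, 31, 60, 69, 70, 87, 78, 70, 65, 64, 67, 80, 1
[... 1601 characters left out ...]
6, 70, 62, 52, 29, 19, 41, 70, 89, 94, 81, 81, 73, 67, 59, 55, 56, 61, 79, 91, 78, 70, 80, 94, 92, 82, 84, 85, 83, 85, 82, 77, 79, 102, 94, 79, 76, 77, 74, 83, 121]
261 [92, 78, 53, 28, 46, 74, 86, 93, 92, 93, 77, 46, 15, 37, 49, 55, 59, 56, 54, 47, 37, 23, 25, 22, 22, 49, 74, 77, 87, 82, 81, 81, 81, 77, 70, 74, 71, 72, 76, 73, 79, 87]
263 [33, 23, 42, 70, 89, 97, 103, 100, 68, 25, 11, 22, 39, 61, 74, 100, 112, 111, 81, 46, 28, 27, 30, 22, 33, 42, 56, 67, 81, 81, 81, 78, 79, 81, 75, 77, 71, 74, 69, 76, 82, 116]
265 [138, 156, 125, 105, 100, 94, 52, 27, 24, 33, 54, 69, 100, 117, 127, 134, 128, 106, 89, 71, 64, 49, 43, 47, 46, 56, 59, 57, 67, 78, 77, 81, 78, 74, 74, 76, 79, 82, 78, 80, 72, 86]
```

By its pixels the knob is at (186,241), which predicts about 0.8–0.84 rad. I'll go a bit further to feel the stop.

Call:
{"method": "move_arm", "body": {
  "deltas": [
    {"dp":[0.7,0,0],"rot":[0,0,0],"hand":1},
    {"dp":[0,0,0],"rot":[0,0,0],"hand":1}
  ]
}}

```text
time_s: 16.78
eef_pos: [0.5379, -0.2892, 0.2904]
ee_rot: [-0.0, 0.989, 0.145, -0.001]
wrist_force: [-4.5, -1.1, -2.0]
gripper_width: 0.0001
finger_force: 2.4
```

Call:
{"method": "move_arm", "body": {
  "deltas": [
    {"dp":[0.7,0,0],"rot":[0,0,0],"hand":1},
    {"dp":[0,0,0],"rot":[0,0,0],"hand":1}
  ]
}}

```text
time_s: 16.95
eef_pos: [0.5383, -0.2891, 0.2904]
ee_rot: [-0.0, 0.989, 0.145, -0.001]
wrist_force: [-6.6, -1.8, -1.7]
gripper_width: 0.0002
finger_force: 3.1
```

Call:
{"method": "move_arm", "body": {
  "deltas": [
    {"dp":[0.7,0,0],"rot":[0,0,0],"hand":1},
    {"dp":[0,0,0],"rot":[0,0,0],"hand":1}
  ]
}}

```text
time_s: 17.12
eef_pos: [0.5386, -0.289, 0.2904]
ee_rot: [-0.0, 0.989, 0.145, -0.002]
wrist_force: [-7.0, -3.2, -1.1]
gripper_width: -0.0001
finger_force: 3.9
```

The force is rising steeply and the knob has stopped, so this is the stop. I'll back off so the lever springs back, then rise.

Call:
{"method": "move_arm", "body": {
  "deltas": [
    {"dp":[-8,0,0],"rot":[0,0,0],"hand":1},
    {"dp":[-15,0,0],"rot":[0,0,0],"hand":1},
    {"dp":[-20,0,0],"rot":[0,0,0],"hand":1},
    {"dp":[-20,0,0],"rot":[0,0,0],"hand":1},
    {"dp":[-20,0,0],"rot":[0,0,0],"hand":1},
    {"dp":[-20,0,0],"rot":[0,0,0],"hand":1},
    {"dp":[-12,0,0],"rot":[0,0,0],"hand":1},
    {"dp":[0,0,0],"rot":[0,0,0],"hand":1}
  ]
}}

```text
time_s: 17.78
eef_pos: [0.4281, -0.3222, 0.2914]
ee_rot: [0.0, 0.99, 0.144, 0.001]
wrist_force: [-0.2, 1.1, 0.5]
gripper_width: 0.0001
finger_force: 0.0
```

Call:
{"method": "move_arm", "body": {
  "deltas": [
    {"dp":[0,0,-15],"rot":[0,0,0],"hand":1},
    {"dp":[0,0,-30],"rot":[0,0,0],"hand":1},
    {"dp":[0,0,-30],"rot":[0,0,0],"hand":1},
    {"dp":[0,0,-20],"rot":[0,0,0],"hand":1},
    {"dp":[0,0,0],"rot":[0,0,0],"hand":1},
    {"dp":[0,0,0],"rot":[0,0,0],"hand":1},
    {"dp":[0,0,0],"rot":[0,0,0],"hand":1},
    {"dp":[0,0,0],"rot":[0,0,0],"hand":1}
  ]
}}

```text
time_s: 18.45
eef_pos: [0.4295, -0.3214, 0.3842]
ee_rot: [-0.001, 0.989, 0.145, -0.001]
wrist_force: [0.2, 0.2, 0.2]
gripper_width: 0.0001
finger_force: 0.0
```

Run:
```python
from h import *
I=cv2.cvtColor(manip.snapshot("side"),cv2.COLOR_RGB2BGR);A=cv2.imread("pics/side8.png")
for x,y,w,h in((150,220,30,25),(250,165,70,70),(315,175,40,35)):
  print(np.abs(I[y:y+h,x:x+w].astype(int)-A[y:y+h,x:x+w]).mean().round(2))
print(manip.get_state()['wrist_force'],manip.get_state()['time_s'])
g=lambda B:np.argwhere(cv2.cvtColor(B,cv2.COLOR_BGR2GRAY)[222:238,155:172]<45).mean(0)+[222,155]
print(g(I),g(A))
```

```text
8.72
2.59
2.65
[-0.3299354  -0.34117639 -0.17143733] 18.5
[229.68085106 163.04255319] [229.68085106 163.04255319]
```

The knob is back exactly at rest, and the cap and tubes are unchanged. I'm handing the job in.

```bash
python3 -c "
from rig import manip
print(manip.sign_off())"
```

```text
the job is handed in; nothing more can be done
None
```

I handed the job in at 18.5 s: the red cap is off and stands mouth down in the empty well, the lever was pushed to its stop and sprang back, and the last side picture showed no change at the tubes and parked cap. The hand-in gave no verdict.

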